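# Find the plate clamp that still grips, by feel

### The arm

A 7-joint arm with a two-finger parallel gripper is mounted at the origin on the work surface. World frame = base frame: x ahead of the robot, y to its left, z up, the work surface at z = 0. Lengths are in mm, angles in rad, forces in N, time in s.
With the tool pointing down it reaches from about 350 to 900 mm from the base axis. Payload 8.1 kg.
Tool frame: the origin (TCP) lies midway between the tips of the shut fingers; the grasp point (between the pads) lies 19 mm behind it; y points along the fingers, z is the direction in which the jaws open and shut, and the axes are right-handed (so a half turn about y gives the same grasp; the last joint's range is limited). The gripper opens to 92 mm and grips with 3 to 60 N. Pads are 19 mm wide; open, the fingers measure 130 mm over their backs; the gripper's body (75 mm by 190 mm) begins 47 mm behind the grasp point.
Start: joints at [1.072, 0.434, 0.025, 1.573, -0.012, 1.134, -0.075], TCP at [240.945, -576.705, 199.042] pointing down, gripper open.
Joint ranges: [-2.62, 2.62], [-0.44, 2.09], [-1.27, 1.32], [0.08, 2.57], [-1.32, 4.46], [0.12, 2], [-2.74, 2.74]. Speed limits (rad/s): [2.22, 2.22, 3.01, 3.01, 3.14, 3.14, 3.14].

### API

Orientations are given as a unit quaternion [x, y, z, w].
In Python, from plant import r gives the robot as it stands. The module is installed in compiled form; this text tells all that it offers. Calls block until the motion is done:
- r.move_to(position, orientation): joint-space move of the TCP to a pose.
- r.movel(position, rotation=None, rate=150, guard=None): straight line of the TCP; rotation=None keeps the orientation; rate is the mean speed in mm/s. With guard (N) it stops when the force on the tool has changed by that much, and returns True; else False.
- r.move_joints(angles): joint-space move.
- r.command_gripper(opening): finger opening in mm; the grip force is fixed at half the most; returns when the fingers have stopped.
- r.wait(seconds).
- r.solve_ik(position, orientation): joint angles nearest the present ones, or None.
- r.observe(): the state.
- r.capture(name): name is "scene" or "side" or "wrist"; returns a dict with "frame" (480x640x3 uint8, blue, green, red), "depth" (480x640 float32, mm along the optical axis (not along the pixel's ray), 0 where there is no reading), "mtx" (3x3 intrinsics, pixels), "rvec" (rotation vector, rad) and "tvec" (3), from world to camera coordinates, as OpenCV has them; the wrist camera has in their place "mount" (4x4, takes a point from camera to tool coordinates, whose origin is the TCP and whose axes are the tool frame's). Camera axes: x right, y down, z forward; pixel columns grow to the right and rows downward; lengths in mm; the calibration is good to about 2 mm. A picture is of the moment at which its call begins: read the wrist's pose just before it.
A pose or a line that the arm cannot do raises r.Unreachable and nothing moves.
- r.sign_off(): hands the job in, once; it reports no verdict.
The state is a dict: "time": time; "joint_positions": joint angles; "joint_vel": joint speeds; "joint_efforts": joint torques, N m; "tcp_pos": TCP position; "tcp_rot": TCP orientation; "contact_force": force on the tool from outside, world axes, zero at the start; "wrist_torque": the same for the moment, N m; "finger_gap": finger opening in mm.
Only numpy, scipy, OpenCV 4.12 (cv2) and the standard library are available. Lean on these libraries where they do the work, as an engineer would, in place of code of your own. Each camera call takes 0.05 s, during which the arm holds its last target.

### The job

The plate stand has three look-alike spring clamps: one grips properly, one is worn out and hardly grips, one is seized and will not open. Take the gauge blade from its holder, feel which clamp grips by sliding the blade down into the gaps, and leave it standing in the good clamp, pushed fully down and let go. Do not tip over any of the loose glassware and bottles.

Things in the scene. Friction and masses are not known exactly. Their poses are not given: they have to be found in the camera images.
- gauge_grip (a point): Centre of the gauge's black grip (on top of the blade), 34 (own x) x 16 (own y) x 42 mm high; grasp it across the 16 mm, fingers closing along own y. z up. 0.12 kg. Below it a flat steel blade 34 mm wide (x), 6 mm thick (y), 74 mm long; its lower end is 95 mm below this point.
- gauge_tip (a point): Middle of the square lower end of the gauge's blade; same axes as gauge_grip.
- gauge: The gauge as a whole; origin and axes as gauge_tip.
- holder: Fixed black block, 62 (x) x 40 (y) x 42 mm high on a foot 80 x 56 mm, in which the gauge stands upright at the start in a slot with its floor 8 mm above the bench; lift the gauge 40 mm to clear it. Origin under its centre.
- stand: Fixed plate stand: aluminium base 90 (x) x 224 (y) x 12 mm with three look-alike clamps in a row along y, 66 mm apart; nothing on it is higher than 82 mm. Origin under its centre. Each clamp is a pair of upright steel leaves, 36 mm wide (x), 2 mm apart, flared on top to a mouth 15 mm wide (y). Which clamp is which differs from run to run.
- clamp_left (a point): Middle of the mouth of the clamp at the stand's +y end, 80 mm above the bench; axes as the stand. The blade goes straight down, its x along the clamp's x (either way round), to the stand's floor 68 mm below the mouth. The blade's end meets the flared leaves about 18 to 20 mm below the mouth; their straight part starts 26 mm below it.
- clamp_mid (a point): As clamp_left, for the middle clamp. What the sliding blade feels (fading when it stands still): good clamp, 6 to 13 N as the leaves open, 18 to 30 mm below the mouth, then a drag of about 4 N; worn clamp, less than 2 N down to the stand's floor; seized clamp, the leaves do not move and the blade stops hard (over 25 N) about 20 mm below the mouth.
- clamp_right (a point): As clamp_left, for the clamp at the stand's -y end.
- amber_bottle: Loose amber glass bottle, 60 mm across, 115 mm high; origin under its centre. Keep upright.
- beaker: Loose glass beaker, 70 mm across, 85 mm high; origin under its centre. Keep upright.
- sample_jar: Loose white sample jar, 44 mm across, 60 mm high; origin under its centre. Keep upright.
- flask: Loose glass flask with a narrow neck, 62 mm across, 124 mm high; origin under its centre. Keep upright.
Mind the look-alikes: they are no part of the job. Of the things like the gauge, leave any that is turquoise; of the rest the smaller one is meant.

How it is judged (in metres and radians):
At the end, for the whole second after the job is handed in: The gauge stands released and at rest in a clamp, upright within 9 degrees, its blade's end within 12 mm of the clamp's middle and 7 mm of the stand's floor, and gripped there: contact forces on it total over 4 N, as only the good clamp gives (about 7 N; the worn one under 3 N) (((z of gauge_tip in the frame of clamp_left below -0.061 m and horizontal distance between gauge_tip and clamp_left below 0.012 m) or (z of gauge_tip in the frame of clamp_mid below -0.061 m and horizontal distance between gauge_tip and clamp_mid below 0.012 m) or (z of gauge_tip in the frame of clamp_right below -0.061 m and horizontal distance between gauge_tip and clamp_right below 0.012 m)) and contact force between gauge and anything else above 4 N and contact force between gauge and the fingers below 0.1 N and angle between gauge's own z axis and vertical below 0.15 rad and linear speed of gauge below 0.02 m/s); the robot touches nothing.
It fails at once if a bottle, jar, beaker or flask is tipped over (angle between any of amber_bottle, beaker, sample_jar, flask's own z axis and vertical above 0.6 rad).
It also fails if it takes over 48 s, if anything falls off the work surface, if the arm or the gripper's body presses on something with over 40 N, if the wrist force passes 120 N, or if a joint passes its speed limit or range.

## Working session

There is one attempt and no reset: what is moved stays moved. The work goes in short steps, each a Python script; the robot and the scene stay as the last script left them, time stands still between calls to the robot, and variables do not carry over. Pictures are saved under pics/ and viewed, and the job is handed in when it is done.

```bash
mkdir -p pics
python3 - <<'E'
from plant import r
import cv2,pickle
d={}
for n in("scene","side","wrist"):
    o=r.observe(); c=r.capture(n); d[n]=(o,c); cv2.imwrite(f"pics/{n}0.png",c["frame"])
    print(n,c["mtx"].tolist(),c.get("rvec"),c.get("tvec"),c.get("mount"))
pickle.dump(d,open("cap0.pkl","wb")); print(r.observe())
E
```

```text
scene [[544.894918714317, 0.0, 321.25721573052374], [0.0, 544.894918714317, 237.54338578184877], [0.0, 0.0, 1.0]] [ 1.09022175  2.56321815 -0.80715209] [ 352.14088922 -303.17558181 1506.27181338] None
side [[447.29784922742715, 0.0, 318.3748760137338], [0.0, 447.29784922742715, 239.08230975737752], [0.0, 0.0, 1.0]] [ 2.32029196 -0.26059607  0.09429183] [-511.53621197  201.95218624  828.33850957] None
wrist [[370.374562356805, 0.0, 311.52499558450154], [0.0, 370.374562356805, 236.1798462644952], [0.0, 0.0, 1.0]] None None [[-5.00768973e-04  9.62368112e-01  2.71748718e-01 -7.24266792e+01]
 [-9.88423884e-04 -2.71749096e-01  9.62367628e-01 -1.86538199e+02]
 [ 9.99999386e-01  2.13320926e-04  1.08731114e-03 -5.90118680e-01]
 [ 0.00000000e+00  0.00000000e+00  0.00000000e+00  1.00000000e+00]]
{'time': 0.15, 'joint_positions': array([ 1.0724083 ,  0.43506179,  0.02498274,  1.57390389, -0.01160852,
        1.1340199 , -0.0750992 ]), 'joint_vel': array([ 0.00071604, -0.00298494, -0.0002626 , -0.00105637,  0.00055395,
       -0.00108685, -0.00062163]), 'joint_efforts': array([ 2.19150774e-03, -6.68265224e+01,  9.86036025e-01, -3.14693391e+01,
       -6.06489438e-02,  3.93352692e-02,  1.01980640e-04]), 'tcp_pos': array([ 240.73961009, -576.29643566,  198.41997717]), 'tcp_rot': array([-0.13911743,  0.6937347 , -0.69288815,  0.13886874]), 'contact_force': array([ 0.44947075,  0.15487962, -0.36886615]), 'wrist_torque': array([-0.01220786,  0.01720799,  0.0311807 ]), 'finger_gap': 91.86198702113582}
```

View pics/scene0.png

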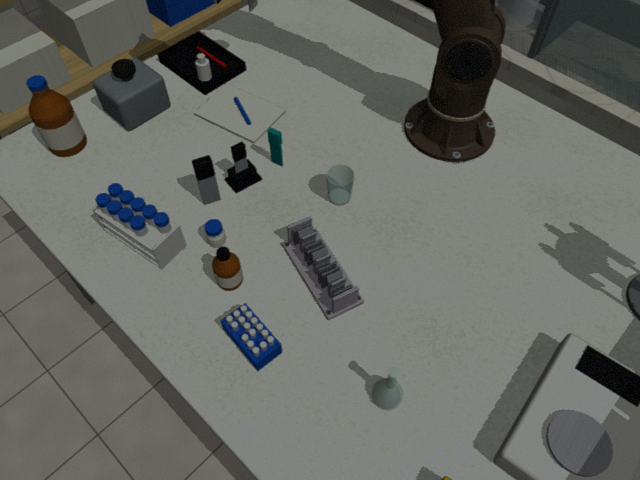

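View pics/side0.png

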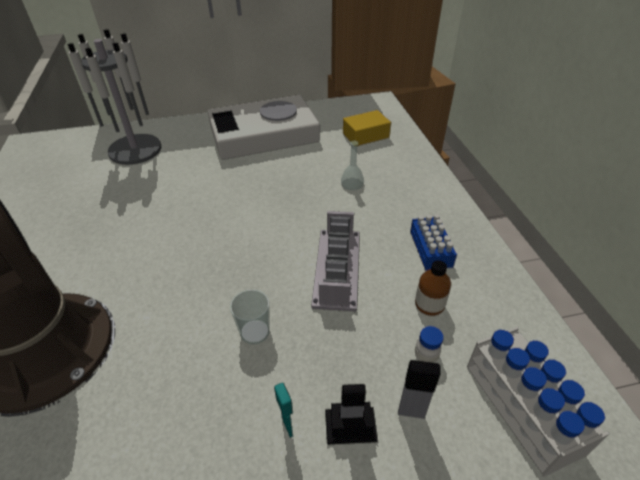

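View pics/wrist0.png

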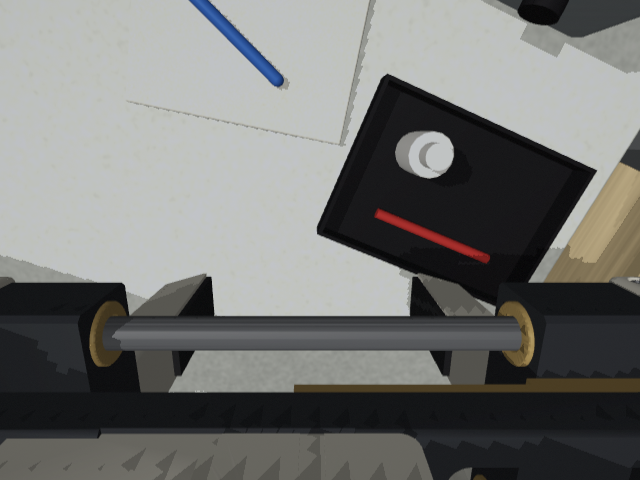

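The frames show three gauge-like objects. In the scene picture they are turquoise at (276,146), small black/steel in a black holder at (239,160), and a larger black/steel one at (205,180). I rule out the turquoise one. Of the other two, the one in the holder is smaller. I'll confirm with an enlarged crop and localise everything.

```bash
cat > h.py <<'E'
import numpy as np,cv2,pickle
from scipy.spatial.transform import Rotation as R
def ext(c,o=None):
    "camera->world 4x4"
    T=np.eye(4)
    if c.get("mount") is not None:
        T[:3,:3]=R.from_quat(o["tcp_rot"]).as_matrix(); T[:3,3]=o["tcp_pos"]; return T@np.array(c["mount"])
    Rm=cv2.Rodrigues(np.array(c["rvec"],float))[0]; T[:3,:3]=Rm.T; T[:3,3]=-Rm.T@np.array(c["tvec"]).ravel(); return T
def cloud(c,o=None):
    T=ext(c,o);K=c["mtx"];v,u=np.mgrid[:480,:640]
    ray=np.stack([(u-K[0,2])/K[0,0],(v-K[1,2])/K[1,1],np.ones(u.shape)],-1)
    P=ray*c["depth"][...,None]; W=P@T[:3,:3].T+T[:3,3]; W[c["depth"]<=0]=np.nan; return W
def onplane(c,uv,z,o=None):
    T=ext(c,o);K=c["mtx"];uv=np.atleast_2d(uv).astype(float)
    ray=np.c_[(uv[:,0]-K[0,2])/K[0,0],(uv[:,1]-K[1,2])/K[1,1],np.ones(len(uv))]@T[:3,:3].T
    return T[:3,3]+ray*((z-T[2,3])/ray[:,2:3])
E
python3 - <<'E'
from h import *
d=pickle.load(open("cap0.pkl","rb"))
for n in("scene","side"):
    c=d[n][1];W=cloud(c);print(n,"cam",ext(c)[:3,3].round())
    pts={"scene":dict(turq=(276,146),gauge=(239,152),big=(204,165),jar=(214,228),amber=(227,262),beaker=(340,185),flask=(387,392),standA=(300,230),standB=(345,295),table=(400,250)),
    "side":dict(turq=(284,395),gauge=(353,393),big=(422,375),jar=(431,336),amber=(436,285),beaker=(252,310),flask=(352,175),standA=(335,290),standB=(340,225),table=(200,250))}[n]
    for k,(u,v) in pts.items(): print(k,W[v,u].round(1))
a=d["scene"][1]["frame"][110:230,170:310]; b=d["side"][1]["frame"][350:470,260:460]
cv2.imwrite("pics/crop1.png",np.hstack([cv2.resize(a,(420,360),interpolation=2),cv2.resize(b,(380,360),interpolation=2)]))
a=d["scene"][1]["frame"][210:325,275:370]; b=d["side"][1]["frame"][200:315,305:370]
cv2.imwrite("pics/crop2.png",np.hstack([cv2.resize(a,None,fx=4.5,fy=4.5,interpolation=2),cv2.resize(b,None,fx=4.5,fy=4.5,interpolation=2)]))
E
```

```text
scene cam [1051.  513. 1056.]
turq [ 421.8 -241.7   66. ]
gauge [ 522.6 -260.   106.3]
big [ 622.  -261.1  137.4]
jar [ 691.9 -160.7   59.3]
amber [743.  -48.1  96.8]
beaker [416.4 -28.3  84.6]
flask [708.4 362.9  50.9]
standA [570.2  -6.7  78.6]
standB [617.8 172.2  69.1]
table [409.2 159.7  -1.2]
side cam [ 409. -561.  712.]
turq [ 420.  -250.5  114.3]
gauge [ 514.7 -273.1  121.9]
big [ 611.9 -278.8  142.5]
jar [ 684.  -172.7   60.5]
amber [727.1 -84.6  82.3]
beaker [390.1 -24.9  31.2]
flask [687.7 338.7  40.1]
standA [549.7 -32.9  56. ]
standB [598.5 119.5  78.4]
table [293.6 194.    0.5]
```

View pics/crop1.png

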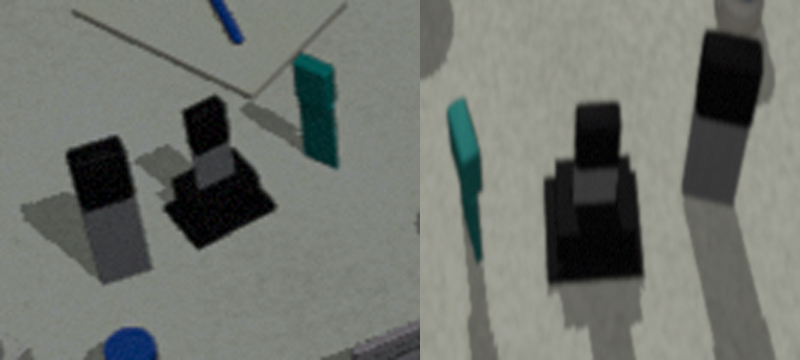

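View pics/crop2.png

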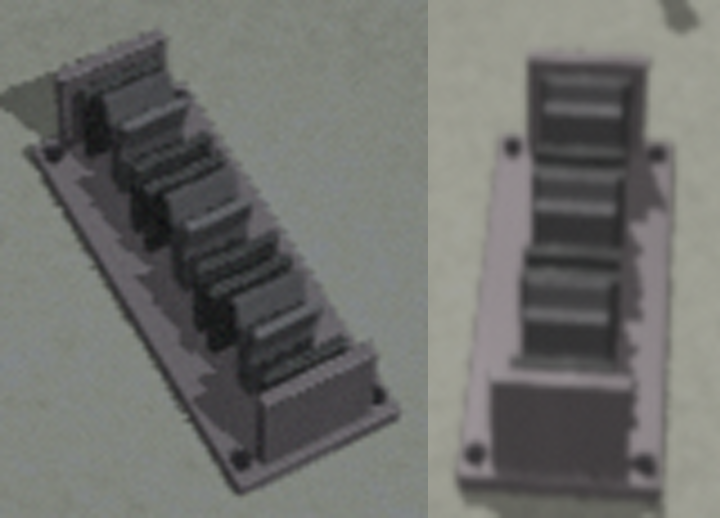

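Crop 1 confirms it: the small steel/black gauge stands in the holder, the larger one stands free, and the turquoise one is excluded. Next I'll get the poses from depth.

Run:
```python
from h import *
d=pickle.load(open("cap0.pkl","rb"))
Ws=[cloud(d[n][1]) for n in("scene","side")]
P=np.vstack([w.reshape(-1,3) for w in Ws]);P=P[~np.isnan(P).any(1)]
def sel(c,rad,z0,z1,Q=P): 
    m=(np.hypot(Q[:,0]-c[0],Q[:,1]-c[1])<rad)&(Q[:,2]>z0)&(Q[:,2]<z1);return Q[m]
for n,c,z in(("gaugetop",(518,-268),(118,130)),("grip",(518,-268),(86,130)),("holderblock",(518,-268),(34,46)),("big",(617,-272),(60,180)),("turq",(421,-245),(20,180)),("jar",(690,-168),(20,80)),("amber",(738,-66),(20,80)),("beaker",(405,-25),(40,95)),("flask",(695,350),(20,50))):
    q=sel(c,45,*z); 
    (cx,cy),(w,h),a=cv2.minAreaRect(q[:,:2].astype(np.float32)); print(n,len(q),"rect",np.round([cx,cy,w,h,a],1),"zmax",q[:,2].max().round(1))
for w,n in zip(Ws,("scene","side")):
    q=sel((575,60),150,5,20,w.reshape(-1,3)); print(n,"base",len(q),np.round(np.r_[cv2.minAreaRect(q[:,:2].astype(np.float32))[0],cv2.minAreaRect(q[:,:2].astype(np.float32))[1],cv2.minAreaRect(q[:,:2].astype(np.float32))[2]],1))
q=sel((575,60),150,5,95);print(np.round(q[:,:2].mean(0)),q[:,2].max(),cv2.minAreaRect(q[:,:2].astype(np.float32)))
```

```text
gaugetop 344 rect [ 519.2 -266.2   21.3   36.5   77.5] zmax 128.3
grip 737 rect [ 519.6 -265.    22.7   37.9   80.9] zmax 128.3
holderblock 1073 rect [ 518.9 -264.9   47.2   65.2   80.8] zmax 46.0
big 1836 rect [ 620.1 -268.6   29.    46.    68.3] zmax 154.2
turq 906 rect [ 420.9 -245.1   22.8   39.    11.9] zmax 120.0
jar 1097 rect [ 687.6 -169.2   49.6   43.9   45.9] zmax 64.6
amber 1353 rect [736.8 -64.6  67.9  60.4  53.8] zmax 80.0
beaker 960 rect [398.3 -36.7  40.2  70.7  62.3] zmax 88.8
flask 701 rect [695.8 356.7  60.4  55.2  57.6] zmax 50.0
scene base 1543 [571.5  60.5 263.4 227.7  88.4]
side base 1602 [579.4  67.3 225.4  90.1  72.4]
[585.  64.] 84.0802425482724 ((571.4617919921875, 60.45770263671875), (263.42852783203125, 227.6531982421875), 88.3536148071289)
```

```bash
cat >> h.py <<'E'
def quat(phi):
    "tool down, jaw axis at world angle phi (rad)"
    z=np.array([np.cos(phi),np.sin(phi),0]);y=np.array([0,0,-1.]);x=np.cross(y,z)
    return R.from_matrix(np.c_[x,y,z]).as_quat()
E
python3 - <<'E'
from h import *
from plant import r
o=r.observe();print(R.from_quat(o["tcp_rot"]).as_matrix().round(2))
for deg in(81,-99):
    print(deg,r.solve_ik([519,-265,225],quat(np.radians(deg))),r.solve_ik([519,-265,86],quat(np.radians(deg))))
for deg in(72.4,72.4-180):
    for s in(-66,0,66):
        p=np.array([580,67])+s*np.array([np.cos(np.radians(72.4)),np.sin(np.radians(72.4))])
        print(deg,s,p.round(),[r.solve_ik([*p,z],quat(np.radians(deg))) for z in(240,88)])
E
```

```text
[[-0.92 -0.    0.39]
 [-0.39  0.   -0.92]
 [ 0.   -1.   -0.  ]]
81 [ 0.82419155  0.42080277 -0.62780828  1.6031949   0.26010338  1.20253485
  1.55731706] [ 0.79606373  0.55881917 -0.59774924  1.77104551  0.3815189   0.92960432
  1.45073172]
-99 [ 0.39251611  0.34711031 -0.01646942  1.64079027  0.0061276   1.15374241
 -1.35332932] [ 0.37580895  0.48234782  0.00642393  1.80851075 -0.00396369  0.85074646
 -1.34376223]
72.4 -66 [560.   4.] [array([ 0.42698423,  0.39244109, -0.72986543,  1.62974113,  0.27448212,
        1.22498534,  0.90465612]), array([ 0.43232197,  0.56985278, -0.7639051 ,  1.81674294,  0.47719873,
        0.94853127,  0.72450019])]
72.4 0 [580.  67.] [array([ 0.35630429,  0.45974372, -0.82116978,  1.5681857 ,  0.34740384,
        1.26611012,  0.74533213]), array([ 0.35032088,  0.62744278, -0.82826912,  1.75466415,  0.53894419,
        1.00241165,  0.57969263])]
72.4 66 [600. 130.] [array([ 0.26264732,  0.53162904, -0.87947651,  1.49033818,  0.41552207,
        1.3151441 ,  0.60938229]), array([ 0.2519552 ,  0.6844305 , -0.86163442,  1.67646755,  0.58333868,
        1.05740846,  0.46770421])]
-107.6 -66 [560.   4.] [array([ 0.12192411,  0.31923647, -0.29713368,  1.65462004,  0.09943768,
        1.18258791, -2.07672569]), array([ 0.03308271,  0.45836376, -0.18513846,  1.85056344,  0.10936428,
        0.84244688, -2.08424894])]
-107.6 0 [580.  67.] [array([ 0.07387056,  0.37015183, -0.38784197,  1.59176311,  0.14683453,
        1.20856671, -2.22036833]), array([-0.0180871 ,  0.49937145, -0.26457979,  1.78638336,  0.16358337,
        0.87719808, -2.23470302])]
-107.6 66 [600. 130.] [array([ 0.01702286,  0.43271129, -0.46551766,  1.51176728,  0.2000471 ,
        1.24453676, -2.35371047]), array([-0.08881454,  0.54716372, -0.3086618 ,  1.70681273,  0.200194  ,
        0.91863905, -2.35517518])]
```

Run:
```python
from h import *
from plant import r
d={}
def shot(n):
    r.wait(0.3);o=r.observe();c=r.capture("wrist");d[n]=(o,c);cv2.imwrite(f"pics/{n}.png",c["frame"])
r.move_to([519,-265,225],quat(np.radians(-99)));shot("w_gauge")
r.move_to([580,67,245],quat(np.radians(-107.6)));shot("w_stand")
pickle.dump(d,open("cap1.pkl","wb"));print(r.observe()["time"],r.observe()["tcp_pos"])
```

```text
3.6667 [580.06788124  66.34632027 244.99090226]
```

View pics/w_gauge.png

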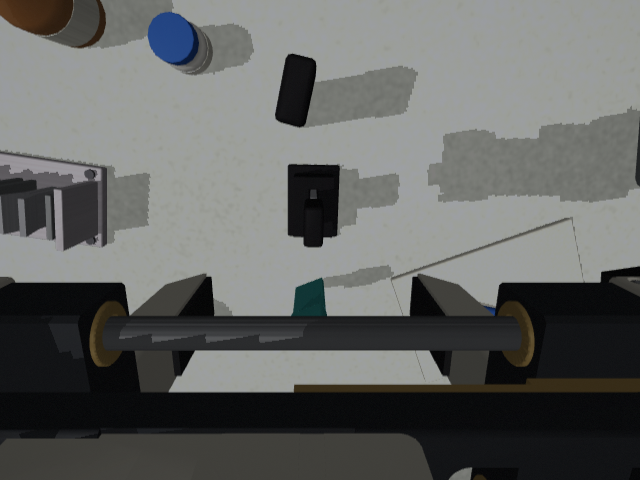

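View pics/w_stand.png

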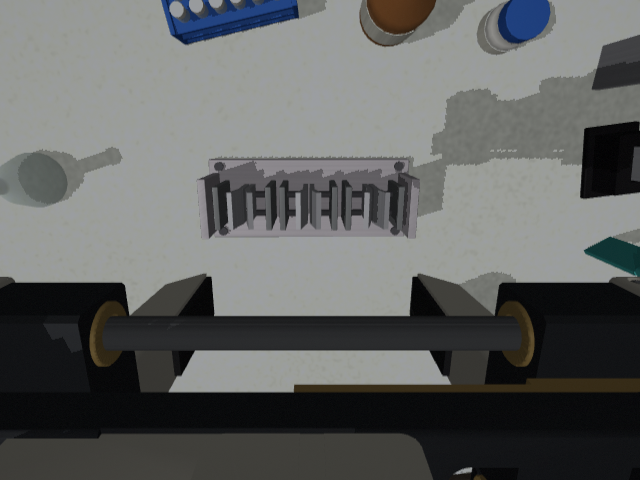

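Run:
```python
from h import *
d=pickle.load(open("cap1.pkl","rb"))
o,c=d["w_gauge"];W=cloud(c,o)
def sel(W,c,rad,z0,z1): 
    Q=W.reshape(-1,3);m=(np.hypot(Q[:,0]-c[0],Q[:,1]-c[1])<rad)&(Q[:,2]>z0)&(Q[:,2]<z1);return Q[m]
def rect(n,q):
    (cx,cy),(w,h),a=cv2.minAreaRect(q[:,:2].astype(np.float32));print(n,len(q),np.round([cx,cy,w,h,a],1),q[:,2].max().round(1))
rect("griptop",sel(W,(519,-265),40,120,130));rect("holdertop",sel(W,(519,-265),50,38,46));rect("foot",sel(W,(519,-265),60,3,14))
# ray/plane contour for grip top
m=(np.nan_to_num(W[...,2])>118)&(np.hypot(W[...,0]-519,W[...,1]+265)<40)
q=np.argwhere(m)[:,::-1];X=onplane(c,q,124,o);rect("griptop ray",X);print(q.min(0),q.max(0))
o,c=d["w_stand"];W=cloud(c,o)
rect("base",sel(W,(580,67),150,7,18));rect("all",sel(W,(580,67),140,7,95));rect("tops",sel(W,(580,67),140,70,95))
gg=W[120:260,180:440]
q=gg[...,2];print(np.nanmax(q))
# stand frame profile
a=np.radians(72.4);ey=np.array([np.cos(a),np.sin(a)]);ex=np.array([ey[1],-ey[0]])
Q=sel(W,(580,67),150,40,95);D=Q[:,:2]-[580,67];s=D@ey;t=D@ex
for k in range(-120,121,3):
    mm=(abs(s-k)<1.5)
    if mm.sum(): print(k,mm.sum(),Q[mm,2].max().round(),t[mm].min().round(),t[mm].max().round(),end=" | ")
cv2.imwrite("pics/crop3.png",cv2.resize(c["frame"][145:250,190:425],None,fx=3.4,fy=3.4,interpolation=2))
```

```text
griptop 800 [ 517.  -266.9   15.8   34.3   78.7] 127.4
holdertop 1605 [ 516.6 -266.8   40.1   62.4   79.8] 45.5
foot 1163 [ 522.5 -268.8  110.4  105.2   30.6] 13.9
griptop ray 43956 [ 400.4 -238.2  429.6  274.2   80.9] 124.0
[ 85 206] [522 479]
base 8166 [579.8  69.4 224.2  89.3  72.4] 18.0
all 16681 [579.8  69.4 224.2  89.3  72.4] 84.1
tops 2911 [579.8  69.5 216.2  59.6  72.4] 84.1
84.07865010811878
-105 122 75.0 -31.0 29.0 | -102 194 75.0 -31.0 29.0 | -99 534 75.0 -31.0 29.0 | -96 26 74.0 -29.0 27.0 | -93 47 70.0 -22.0 21.0 | -90 136 71.0 -22.0 21.0 | -87 350 70.0 -23.0 21.0 | -84 20 44.0 -14.0 11.0 | -81 3 42.0 12.0 12.0 | -75 96 82.0 -19.0 17.0 | -72 139 84.0 -19.0 17.0 | -69 198 80.0 -19.0 17.0 | -66 238 69.0 -19.0 17.0 | -63 17 60.0 -18.0 17.0 | -60 53 72.0 -19.0 17.0 | -57 75 82.0 -18.0 17.0 | -54 142 83.0 -19.0 17.0 | -51 78 81.0 -19.0 16.0 | -48 33 44.0 -14.0 12.0 | -45 34 43.0 -14.0 12.0 | -42 9 69.0 -4.0 6.0 | -39 136 71.0 -22.0 21.0 | -36 233 71.0 -22.0 21.0 | -27 60 70.0 -22.0 21.0 | -24 142 71.0 -22.0 21.0 | -21 154 70.0 -22.0 21.0 | -18 37 44.0 -14.0 12.0 | -15 31 44.0
[... 271 characters left out ...]
.0 11.0 | 21 32 44.0 -13.0 12.0 | 24 125 70.0 -22.0 20.0 | 27 140 70.0 -23.0 21.0 | 30 122 71.0 -23.0 21.0 | 39 185 70.0 -22.0 21.0 | 42 145 70.0 -23.0 21.0 | 45 69 70.0 -23.0 21.0 | 48 12 43.0 -13.0 11.0 | 51 34 44.0 -14.0 11.0 | 54 33 43.0 -13.0 12.0 | 57 137 82.0 -19.0 17.0 | 60 107 82.0 -19.0 17.0 | 63 50 77.0 -18.0 17.0 | 66 36 65.0 -17.0 17.0 | 69 147 63.0 -19.0 17.0 | 72 194 74.0 -19.0 17.0 | 75 196 83.0 -19.0 17.0 | 78 113 83.0 -19.0 17.0 | 81 37 81.0 -19.0 16.0 | 87 1 41.0 11.0 11.0 | 90 291 70.0 -22.0 20.0 | 93 165 71.0 -23.0 21.0 | 96 104 71.0 -23.0 21.0 | 99 1 66.0 -16.0 -16.0 | 102 481 74.0 -31.0 29.0 | 105 192 75.0 -30.0 29.0 | 108 192 75.0 -30.0 29.0 | 111 25 73.0 -29.0 23.0 |
```

View pics/crop3.png

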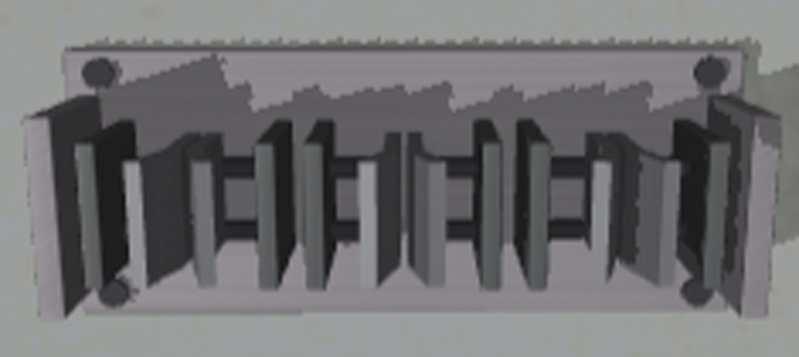

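Run:
```python
from h import *
from plant import r
q=quat(np.radians(-100.5))
r.command_gripper(60)
r.move_to([517,-266.9,200],q)
print(r.movel([517,-266.9,87],rate=120,guard=10),r.observe()["tcp_pos"],r.observe()["contact_force"].round(2))
r.command_gripper(5)
o=r.observe();print(o["finger_gap"],o["contact_force"].round(2),o["time"])
r.movel([517,-266.9,215],rate=120)
r.wait(0.3);o=r.observe();print(o["finger_gap"],o["contact_force"].round(2),o["wrist_torque"].round(3),o["tcp_pos"],o["time"])
c=r.capture("side");cv2.imwrite("pics/lift.png",c["frame"][150:470,200:520]);pickle.dump((o,c),open("cap2.pkl","wb"))
```

```text
False [ 517.59922367 -267.10803091   87.73318352] [ 0.35 -0.26  0.03]
15.90597351080014 [-0.25  0.16  0.24] 7.5333
16.0165027440595 [ 0.07 -0.52 -0.62] [ 0.037  0.059 -0.002] [ 516.85726359 -266.83930827  214.64606361] 9.05
```

View pics/lift.png

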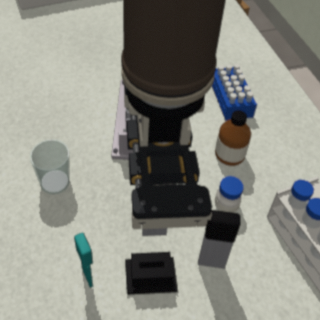

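The gauge is held: the finger gap is 16 mm, and in the lift crop the holder slot at (152,265) is empty. I'll probe the middle clamp first.

```bash
cat >> h.py <<'E'
A=np.radians(72.4);EY=np.array([np.cos(A),np.sin(A)]);C=np.array([579.8,69.4])
Z0=159.7 # TCP z with the blade end at the mouth
def pos(k,depth): return np.r_[C+k*66*EY,Z0-depth]
def probe(r,k):
    r.move_to(pos(k,-45),quat(A-np.pi)); r.movel(pos(k,5),rate=120); r.wait(0.3)
    f0=r.observe()["contact_force"]; print("k",k,"f0",f0.round(2))
    g=r.movel(pos(k,38),rate=25,guard=4); o=r.observe()
    print("guard4",g,"depth",round(Z0-o["tcp_pos"][2],1),(o["contact_force"]-f0).round(2),"xy err",(o["tcp_pos"][:2]-pos(k,0)[:2]).round(1))
    if not g: return "worn?"
    g=r.movel(pos(k,38),rate=25,guard=18); o=r.observe()
    print("guard18",g,"depth",round(Z0-o["tcp_pos"][2],1),(o["contact_force"]-f0).round(2),o["finger_gap"],"t",o["time"])
    return "seized?" if g else "good?"
E
python3 - <<'E'
from h import *
from plant import r
print(probe(r,0),r.observe()["time"])
c=r.capture("side");cv2.imwrite("pics/mid.png",c["frame"][100:420,200:520])
E
```

```text
k 0 f0 [-0.29  0.66 -0.29]
guard4 False depth 37.9 [-0.25 -1.04 -1.32] xy err [0.1 0. ]
worn? 12.725
```

View pics/mid.png

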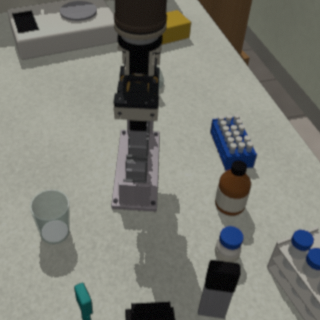

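The middle clamp let the blade slide 38 mm below the mouth without reaching 4 N, so it behaves like the worn one. Next I'll probe the left clamp.

Run:
```python
from h import *
from plant import r
r.movel(pos(0,-20),rate=120)
print(probe(r,1),r.observe()["time"])
```

```text
k 1 f0 [ 0.37  0.23 -0.95]
guard4 True depth 20.1 [-0.74  0.26  4.08] xy err [0.1 0.1]
guard18 True depth 20.2 [-2.03 -0.4   7.33] 15.455887971691185 t 15.6583
seized? 15.6583
```

Left stopped hard at 20.2 mm, tripping the 18 N guard without further travel, which fits seized. I'll check that the right clamp grips.

Run:
```python
from h import *
from plant import r
r.movel(pos(1,-45),rate=150)
print(probe(r,-1),r.observe()["time"])
```

```text
k -1 f0 [-0.13  0.33 -0.47]
guard4 True depth 22.8 [ 1.01 -0.86  0.38] xy err [-0.2 -0. ]
guard18 False depth 38.5 [ 1.29 -0.1  -3.51] 15.303878805295032 t 19.25
good? 19.25
```

The right clamp tripped 4 N at 22.8 mm and then let the blade through below 18 N, so it is the good one. Now I'll push fully down.

Run:
```python
from h import *
from plant import r
g=r.movel(pos(-1,72),rate=25,guard=15);o=r.observe();print(g,"depth",Z0-o["tcp_pos"][2],o["contact_force"].round(2),o["finger_gap"],o["time"])
r.wait(0.3);o=r.observe();print("depth",Z0-o["tcp_pos"][2],o["contact_force"].round(2))
c=r.capture("scene");cv2.imwrite("pics/in.png",cv2.resize(c["frame"][170:330,240:400],None,fx=3,fy=3))
```

```text
True depth 68.73635134929889 [-1.16 -0.02  6.41] 15.320655182158387 20.375
depth 68.75238357249792 [0.34 0.1  6.38]
```

View pics/in.png

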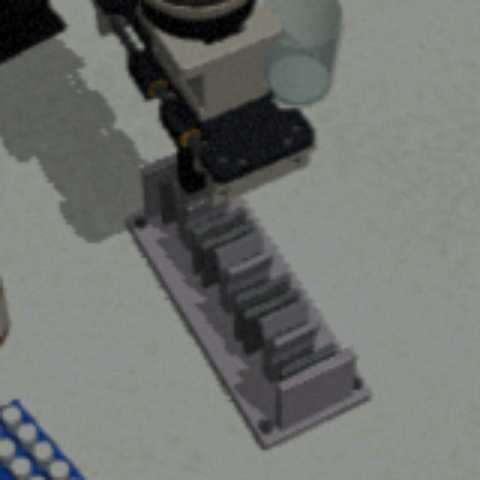

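Run:
```python
from h import *
from plant import r
r.command_gripper(45)
o=r.observe();print(o["finger_gap"],o["contact_force"].round(2))
p=o["tcp_pos"]
r.movel([*pos(-1,0)[:2],235],rate=120);r.wait(0.3)
o=r.observe();c=r.capture("wrist");W=cloud(c,o)
cv2.imwrite("pics/rel_w.png",c["frame"])
Q=W.reshape(-1,3);m=(np.hypot(*(Q[:,:2]-pos(-1,0)[:2]).T)<35)&(Q[:,2]>95)&(Q[:,2]<140);Q=Q[m]
print(len(Q),cv2.minAreaRect(Q[Q[:,2]>118][:,:2].astype(np.float32)),np.percentile(Q[:,2],[50,98]),pos(-1,0))
r.move_to([540,-200,260],quat(A-np.pi));
c=r.capture("scene");cv2.imwrite("pics/rel_s.png",cv2.resize(c["frame"][150:340,230:420],None,fx=3,fy=3))
c=r.capture("side");cv2.imwrite("pics/rel_side.png",c["frame"])
o=r.observe();print(o["time"],o["contact_force"].round(2))
```

```text
44.5213795748306 [ 0.54 -0.99 -0.14]
876 ((560.3685302734375, 5.918111801147461), (15.630997657775879, 33.06245040893555), 72.24211883544922) [128.48065239 130.1699966 ] [559.84358721   6.48941593 159.7       ]
24.0583 [0.1  0.65 0.06]
```

View pics/rel_w.png

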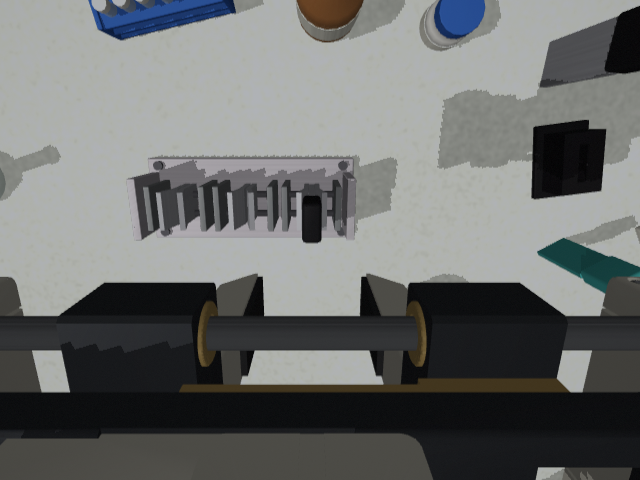

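View pics/rel_s.png

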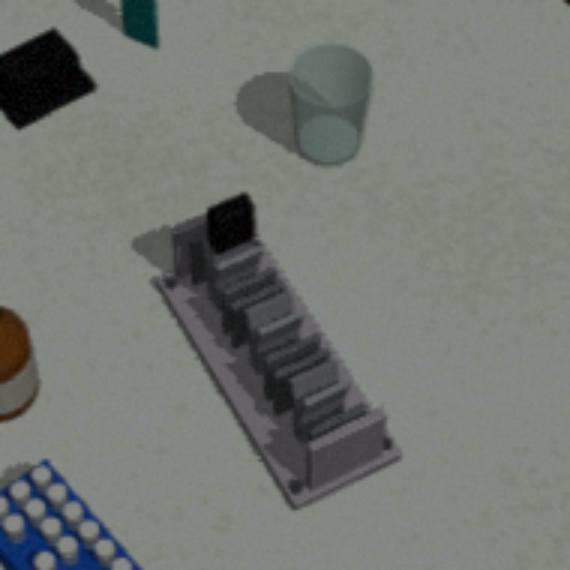

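The released views show the grip in the right clamp (wrist view at (312,218)). It is upright, centred within about 1 mm, and its top is at z ≈ 128 mm, which matches a blade end on the floor. The glassware in view is standing.

Run:
```python
from plant import r
r.wait(0.3);print(r.observe()["time"]);r.sign_off()
```

```text
24.3583
the job is handed in; nothing more can be done
```

View pics/rel_side.png

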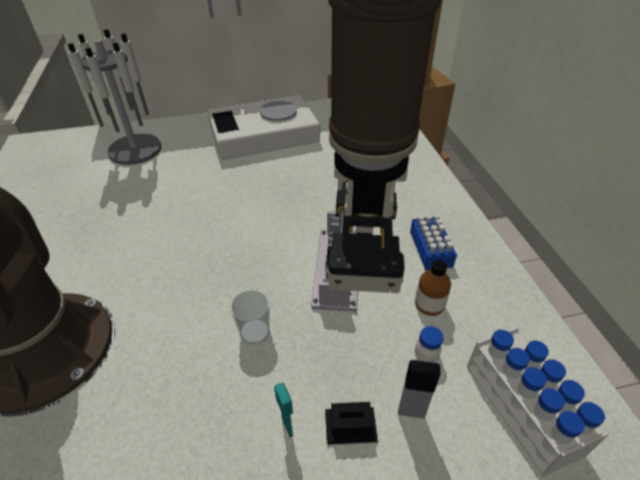

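The gauge is standing in the right clamp, pushed to the floor and let go, and I handed the job in at 24.4 s; no verdict is reported. I took it from the holder, leaving the turquoise one and the larger look-alike where they were.

**What the probes felt:**

| Clamp | Result | Reading |
|---|---|---|
| Middle | Slid 38 mm below the mouth without reaching 4 N | Worn |
| Left | Stopped hard at 20.2 mm, tripping the 18 N guard | Seized |
| Right | Tripped 4 N at 22.8 mm, then opened below 18 N | Good |

In the right clamp the blade reached the floor at 68.7 mm.

**Last checks:**
- **Position:** the gauge stands upright, about 1 mm from where I measured the clamp's middle. Its top is at about 128 mm, which is what a blade end on the floor gives.
- **Contact:** the gripper is clear of everything, with no significant force on it.
- **Glassware:** the amber bottle, jar and beaker stand in the last side picture. The flask is hidden behind the arm there and only partly in view in the wrist picture just before, but the arm never went near it.

**Weak points:** forces read just after each stop (7.3 N left, 0.4 N right) were lower than the guards that tripped. The verdicts therefore rest on the guard trips and depths. I did not measure the final gripping force.

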